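Open the instrument bath with its lever

TASK

The heavy lid of the instrument bath is opened with the lever in front of it, but a wooden chock stands under the lever's long arm: with a fingertip against the chock's upright pin, push the chock sideways along the bench, upright and without lifting it, until it is well clear of the lever. Then press the lever's long end down with the fingers until its foot is on the bench, so that the short end raises the lid, and finish while holding it pressed down like that. Grasp nothing, leave the lever in its stand, do not touch the lid itself, and do not disturb the other things on the bench.

Things in the scene. Friction and masses are not known exactly. Their poses are not given: they have to be found in the camera images.
- bath: Fixed aluminium bath and lever stand. Origin on the bench midway between the stand's two grey uprights (at y = +-23 mm, 10 mm thick, 36 long, 108 high, each with an open-topped slot for the axle); +x points from stand to tank, +y left of it, z up. Tank 100 (x) by 200 (y) by 83 mm high, near wall at x = 95 mm. Place varies, yaw up to 0.5 rad.
- saddle (a point): Bottom of the two slots in the stand, at the axle's centre line as the lever rests there; 92 mm above the bath's origin.
- lid: Heavy steel lid plate, about 2.4 kg, 142 (x) by 210 by 12 mm, black knob on top. Origin in the middle of its near edge, at the underside, 85 mm high when shut; its +x runs along the plate to the hinge, 195 mm along the bath's +x. Shut it lies level, its near edge 42 mm out from the tank over the lever's short end. Foot of the lever down, it is tilted about 0.34 rad (under 0.2 while the chock is under the lever); it falls shut when let go.
- lever: Loose straight steel lever, 265 mm long, bar 24 mm wide and 10 mm thick, resting by its cross axle (10 mm thick, 70 mm long) in the stand's slots. Origin at the axle's centre, axes parallel to the bath's while the lever rests. The long arm (190 mm) runs along -x and slopes up at 15 degrees; the short arm (75 mm) runs to +x and ends in a 24 mm roller under the lid's near edge.
- lever_pad (a point): Centre of the top of the round black pad (44 mm across) at the end of the long arm, where to press; at rest 181 mm along -x from the axle and 150 mm above the bench. It goes down about 115 mm, almost straight (under 15 mm outwards midway), until the rubber foot below it meets the bench: pad then about 37 mm above the bench, tilted 20 degrees. Takes about 5 to 10 N.
- chock: Loose wooden chock, 0.25 kg. Origin under its block (40 by 40 mm, 85 high), which starts under the long arm, 105 to 135 mm from the axle. A flat tail (40 mm wide, 10 thick) runs from it along the chock's +y (the bath's +y within 0.2 rad), ending 135 mm from the origin, and carries the pin. Clear of the lever once its origin is over 50 mm to the side of the bath's x axis.
- chock_pin (a point): Top of the upright round pin on the chock's tail: 14 mm across, top 65 mm above the bench, 112 mm along the chock's +y from its origin; 85 mm are free between block and pin for a finger.
- jar: Bystander: small lidded specimen jar, 56 mm across, 75 mm high, beside the lever on the side away from the chock's tail. Origin at its underside.
- dishes: Bystander: stack of clear culture dishes, 86 mm across, 32 mm high, on the bath's +y side near the tank. Origin at its underside.
- spatula: Bystander: flat steel spatula 160 mm long, lying on the bath's -y side of the lever. Origin at its underside.
- tube_rack: Bystander: greenish clear tube rack, 90 by 220 by 80 mm, tubes up to 128 mm high, at the robot's right. Origin at its underside.
- reagent: Bystander: reagent bottle, 70 mm across, 150 mm high, at the robot's left. Origin at its underside.
- beaker: Bystander: glass beaker, 72 mm across, 90 mm high, at the robot's left. Origin at its underside.
- slide_box: Bystander: open grey slide box, 90 by 150 by 35 mm, at the robot's right. Origin at its underside.
There are look-alikes about, which are no part of the job. What is shaped like the chock but red is not meant.

How it is judged:
By the outcome, as a careful person would: the job done as asked, in the order asked, and still so for the second after the job is handed in, while the arm keeps its last pose, push and grip.
It also fails if it takes over 48 s, if anything falls off the work surface, if the arm or the gripper's body presses on something with over 40 N, if the wrist force passes 120 N, or if a joint passes its speed limit or range.

ROBOT

A 7-joint arm with a two-finger parallel gripper is mounted at the origin on the work surface. World frame = base frame: x ahead of the robot, y to its left, z up, the work surface at z = 0. Lengths are in m, angles in rad, forces in N, time in s.
With the tool pointing down it reaches from about 0.4 to 0.875 m from the base axis. Payload 19.3 kg.
Tool frame: the origin (TCP) lies at the very end of the fingers, on their centre line; the grasp point (between the pads) lies 19 mm behind it; z points along the fingers, y is the line along which they close (so a half turn about z gives the same grasp; the last joint's range is limited). The gripper opens to 85 mm and grips with 20 to 120 N. Pads are 22 mm wide; open, the fingers measure 114 mm over their backs; the gripper's body (76 mm by 85 mm) begins 54 mm behind the grasp point. The pads swing forward as they close: fully open they stand 13 mm farther back than shut.
Start: joints at [-1.332, 0.521, -0.036, 1.599, 0.021, 1.021, -0.113], TCP at [0.19, 0.595, 0.231] pointing down, gripper open.
Joint ranges: [-2.91, 2.91], [-0.3, 2.13], [-1.5, 1.42], [0.17, 2.43], [-1.26, 4.41], [0.16, 1.93], [-2.52, 2.52]. Speed limits (rad/s): [1.89, 1.89, 2.39, 2.39, 3.01, 3.01, 3.01].

INTERFACE

Orientations are given as [roll, pitch, yaw] about the fixed x, y, z axes, in that order (R = Rz(yaw) Ry(pitch) Rx(roll)).
In Python, from workcell import bot gives the robot as it stands. The module is installed in compiled form; this text tells all that it offers.
- The arm moves only by the tool apply_moves, never from a script. Its arguments are lists of equal length, an entry for each row: "claw": the finger opening in m, from 0 to 0.0854; "xyz": the shift along the tool's x, y, z in m, a list of three; "twist": the turn, a rotation vector about the tool's x, y, z in rad, a list of three. A call has 1 to 20 rows; each row shifts and turns the commanded pose from where the row before left it, along the tool's axes as they then stand; what a row does not reach is not made up. A row lasts 1/10 s, in which the tool goes at most 50 mm and 8.59 degrees, less where a joint would pass 70% of its speed; a pose out of reach is approached as far as the arm can. A call with a gripper value outside its range is refused whole. The fingers move at their own pace and stop on an object; "force" is the grip in N (left out, the last holds). Time passes only in rows, so rows that do not move let the fingers close. It gives the time, the measured TCP pose, the force, the opening and the grip force at its end, in the units of the state.
- bot.observe(): the state, without advancing time (a new reading comes with each control period).
- bot.grab_frame(name): name is "side" or "top"; returns a dict with "img" (420x560x3 uint8, red, green, blue), "vfov" (degrees; the focal length in pixels is half the picture's height over the tangent of half this angle, whatever the lens; pixels are square), "cx", "cy" (the principal point, pixels), "view" (4x4, takes a point from world to camera coordinates). Camera axes: x right, y up, looking along -z (the intrinsics and any distortion apply to the point x, -y, -z); pixel columns grow to the right and rows downward; lengths in m; the calibration is good to about 2 mm. A picture is of the moment at which its call begins. There is no depth.
- bot.job_done(): hands the job in; it is judged then, once.
Trained networks look in the newest picture that a camera, given by its name, has taken for a name from the list of things; names that differ only in an ending like _2 or _b are one class to them, and where a whole thing is asked for, a point or a joint stands for the part that bears it (a point fixed in the world has none). Each returns a list of dicts, best first, with "score" (0 to 1); they miss things now and then, are a little off and sometimes report something else, mostly with a low value. They report only what shows in the picture. A call takes as long as a camera call. They do not tell look-alikes from the thing itself.
- bot.find_in(camera, query): "position" ([x, y, z] in m, in world coordinates, good to about 4 mm: the middle of the surface that is visible of it).
The state is a dict: "clock": time; "qpos": joint angles; "qd": joint speeds; "joint_efforts": joint torques, N m; "position": TCP position; "tool_rot": TCP orientation; "force": force on the tool from outside, world axes, zero at the start; "moment": the same for the moment, N m; "grip_width": finger opening in m; "finger_force": force on a finger pad.
Only numpy, scipy, OpenCV 4.12 (cv2) and the standard library are available. Lean on these libraries where they do the work, as an engineer would, in place of code of your own. Each camera call takes 0.05 s, during which the arm holds its last target. There are 200 camera calls.

## Working session

There is one attempt and no reset: what is moved stays moved. The work goes in short steps, Python scripts to look and compute and a tool call to move; the robot and the scene stay as the last step left them, time stands still between calls to the robot, and variables do not carry over. Pictures are saved under pics/ and viewed, at most 10 in all, crops included, and the job is handed in when it is done.

Besides the shell and the picture viewer there is one more tool, called after ">>>" in YAML: its name, and indented under it one key for each argument. apply_moves: Moves the arm, as the interface text tells. Its arguments: {"type":"object","properties":{"claw":{"type":"array"},"xyz":{"type":"array"},"twist":{"type":"array"},"force":{"type":"number"}},"required":["claw","xyz","twist"]}

```bash
mkdir -p pics; cat > h.py <<'E'
import numpy as np,cv2
from workcell import bot
def save(cam,fn):
    f=bot.grab_frame(cam); cv2.imwrite(fn,f['img'][:,:,::-1]); return f
def proj(f,p):
    c=f['view']@np.append(p,1); F=210/np.tan(np.radians(f['vfov'])/2)
    return f['cx']+F*c[0]/-c[2], f['cy']-F*c[1]/-c[2]
def ray(f,u,v):
    F=210/np.tan(np.radians(f['vfov'])/2); d=np.array([(u-f['cx'])/F,-(v-f['cy'])/F,-1]); R=f['view'][:3,:3]
    return -R.T@f['view'][:3,3], R.T@d
def atz(f,u,v,z):
    o,d=ray(f,u,v); return o+d*(z-o[2])/d[2]
def tri(f1,a,f2,b):
    o1,d1=ray(f1,*a);o2,d2=ray(f2,*b)
    s=np.linalg.lstsq(np.c_[d1,-d2],o2-o1,rcond=None)[0]
    p,q=o1+d1*s[0],o2+d2*s[1]; return (p+q)/2,np.linalg.norm(p-q)
E
python3 - <<'E'
from h import *
import pickle
fs={}
for c in ['side','top']:
    fs[c]=save(c,f'pics/{c}0.png')
    print(c,{k:(v.tolist() if hasattr(v,'tolist') else v) for k,v in fs[c].items() if k not in('img','view')})
    for q in ['chock','chock_pin','lever_pad','saddle','lever','lid','jar','dishes','spatula']:
        print(q,[(np.round(d['position'],3).tolist(),round(d['score'],2),np.round(proj(fs[c],d['position'])).tolist()) for d in bot.find_in(c,q)[:3]])
pickle.dump(fs,open('fs.pkl','wb'))
print(bot.observe())
E
```

```text
side {'vfov': 51.682885240895345, 'cx': 277.7220717895739, 'cy': 202.644732194551}
chock [([0.494, -0.032, 0.045], 0.86, [264.0, 222.0]), ([0.796, -0.233, 0.023], 0.58, [357.0, 259.0]), ([0.29, 0.142, 0.021], 0.55, [211.0, 204.0])]
chock_pin [([0.796, -0.23, 0.018], 0.82, [357.0, 259.0]), ([0.287, 0.142, 0.022], 0.73, [211.0, 203.0]), ([0.491, -0.034, 0.041], 0.6, [263.0, 223.0])]
lever_pad [([0.52, -0.027, 0.118], 0.9, [271.0, 203.0])]
saddle [([0.723, -0.017, 0.092], 0.76, [327.0, 207.0])]
lever [([0.514, -0.024, 0.117], 0.91, [269.0, 203.0])]
lid [([0.729, 0.024, 0.1], 0.97, [327.0, 199.0])]
jar [([0.566, -0.16, 0.049], 0.87, [286.0, 241.0])]
dishes [([0.562, 0.153, 0.033], 0.47, [280.0, 198.0])]
spatula [([0.57, -0.236, 0.004], 0.58, [288.0, 266.0])]
top {'vfov': 42.76369616205493, 'cx': 286.9692445542568, 'cy': 207.0462946930627}
chock [([0.319, 0.162, 0.009], 0.83, [241.0, 268.0]), ([0.775, -0.221, 0.015], 0.67, [342.0, 141.0]), ([0.483, 0.049, 0.006], 0.56, [271.0, 222.0])]
chock_pin [([0.482, 0.05, 0.01], 0.88, [271.0, 222.0]), ([0.772, -0.22, 0.012], 0.68, [342.0, 142.0]), (
[... 470 characters left out ...]
.0])]
{'clock': 1.0, 'qpos': array([-1.33219879,  0.52142005, -0.03632334,  1.5994708 ,  0.02115104,
        1.02107673, -0.11279386]), 'qd': array([-0.00298102,  0.00029671,  0.000701  , -0.00032102,  0.0004772 ,
       -0.00182033, -0.00076601]), 'joint_efforts': array([-1.07545122e-03, -9.26873875e+01,  1.97749414e+00, -3.70256209e+01,
        1.80265139e-02,  1.98963811e-03,  3.79526819e-05]), 'position': array([0.18994464, 0.59544964, 0.23128848]), 'tool_rot': array([ 3.14158868e+00, -5.62779607e-05,  2.83275247e+00]), 'force': array([-0.09429311, -0.61276752,  0.45820718]), 'moment': array([ 0.04803425,  0.00272696, -0.00945882]), 'finger_force': 0.0, 'grip_width': 0.08561353040634251}
```

View pics/side0.png

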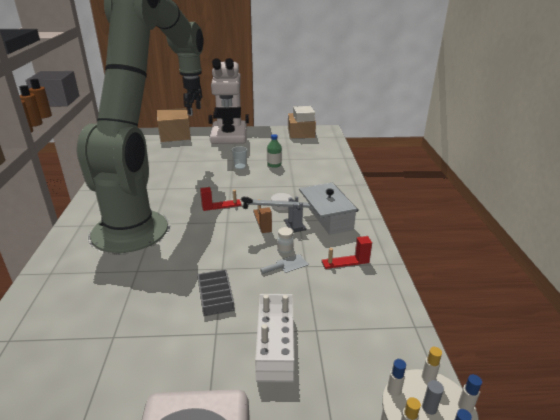

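View pics/top0.png

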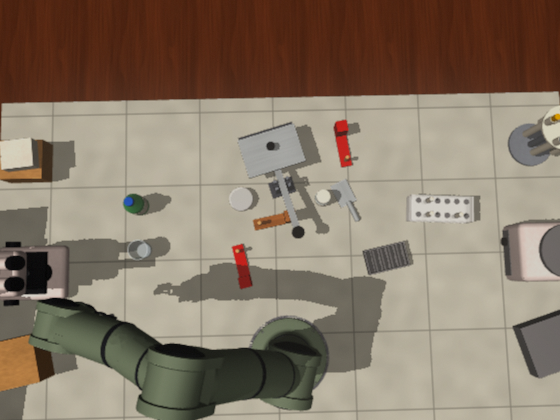

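The side view shows the brown chock at (264,220) and the lever pad at (246,202). In the top view the brown chock is at (271,221) with its pin near (260,222), and the pad is at (298,232). There are three chock-shaped things in the top view: red at (243,265), red at (343,145) and wooden brown at (271,221). The brown one is meant, because it is wooden and under the lever. I'll confirm it in an enlarged crop.

```bash
python3 - <<'E'
from h import *
import pickle
fs=pickle.load(open('fs.pkl','rb'))
a=cv2.resize(fs['top']['img'][115:275,220:360],None,fx=3.6,fy=3.6,interpolation=3)[:,:,::-1]
b=cv2.resize(fs['side']['img'][175:275,190:380],None,fx=4,fy=4,interpolation=3)[:,:,::-1]
cv2.imwrite('pics/ct.png',a);cv2.imwrite('pics/cs.png',b)
E
```

```text
(no output)
```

View pics/ct.png

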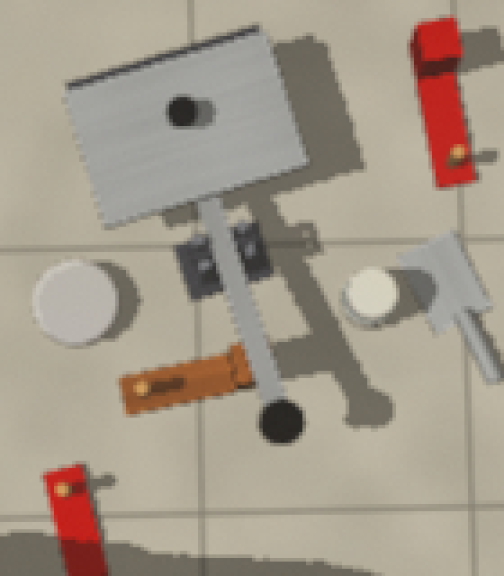

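View pics/cs.png

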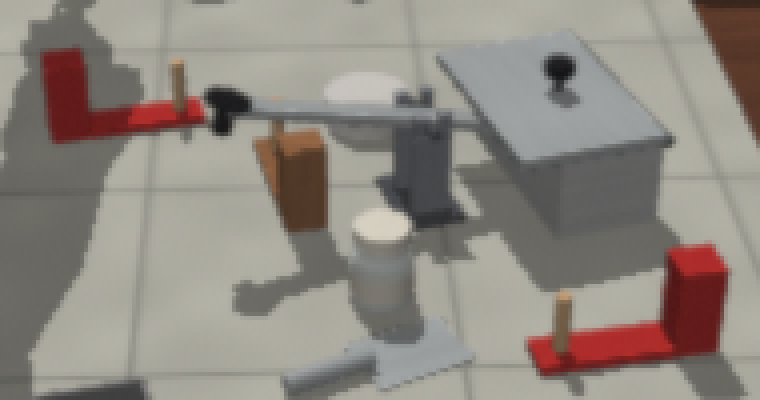

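The crop confirms it: the brown wooden chock lies under the lever, with its pin top at top-view pixel (259.4,222.8) and side-view pixel (259.3,199.3). The others are red.

```bash
python3 - <<'E'
from h import *
import pickle
fs=pickle.load(open('fs.pkl','rb')); T,S=fs['top'],fs['side']
t=lambda x,y:(220+x/3.6-.36,115+y/3.6-.36); s=lambda x,y:(190+x/4-.38,175+y/4-.38)
print('pin',tri(T,t(142,388),S,s(278,98)), atz(T,*t(142,388),.065))
print('pad',tri(T,t(282,421),S,s(228,95)), atz(T,*t(282,421),.15))
# lid top corners z=.097
L={k:atz(T,*t(*p),.097)[:2] for k,p in dict(fl=(66,86),fr=(261,28),nr=(309,163),nl=(106,228)).items()}
for k in L: print(k,L[k].round(4))
d=(L['nl']-L['nr']); print('yaw(+y dir) ',np.arctan2(-d[0],d[1]), np.linalg.norm(d)); d=L['fl']-L['fr'];print(np.arctan2(-d[0],d[1])); 
m=(L['nl']+L['nr'])/2; print('near mid',m)
p=atz(T,*t(282,421),.15)[:2]
d=m-p; print('pad->lidmid',d,np.arctan2(d[1],d[0]),np.linalg.norm(d),'expect',.234)
# tail corners z=.01, block corners z=.085
for n,q,z in [('tail',(120,376),.01),('tail',(128,415),.01),('blk',(233,345),.085),('blk',(247,341),.085),('blk',(239,385),.085),('blk',(255,390),.085),('jar',(372,294),.075),('dish',(78,300),.032),('redpin',(62,489),.065),('redtail',(47,472),.01),('redtail',(84,463),.01)]:
    print(n,atz(T,*t(*q),z).round(4)[:2])
print('cam',ray(T,0,0)[0],ray(S,0,0)[0])
E
```

```text
pin (array([0.47796612, 0.09016368, 0.0676563 ]), np.float64(0.002018534942565995)) [0.4771695  0.09021671 0.065     ]
pad (array([ 0.43601454, -0.04395429,  0.15046997]), np.float64(8.634487832e-05)) [ 0.4360868  -0.04396649  0.15      ]
fl [0.7743 0.158 ]
fr [ 0.8285 -0.0354]
nr [ 0.6919 -0.079 ]
nl [0.632  0.1211]
yaw(+y dir)  0.29101116371290925 0.208813501643994
0.27313844078128374
near mid [0.66198004 0.02104206]
pad->lidmid [0.22589324 0.06500855] 0.2802124939961935 0.2350614154047195 expect 0.234
tail [0.4943 0.1145]
tail [0.4546 0.1071]
blk [ 5.155e-01 -2.000e-04]
blk [ 0.5191 -0.014 ]
blk [ 0.4762 -0.0051]
blk [ 0.471  -0.0206]
jar [ 0.5638 -0.1384]
dish [0.5701 0.1542]
redpin [0.38   0.1703]
redtail [0.399  0.1897]
redtail [0.4072 0.1523]
cam [0.32392132 0.01421021 1.96110427] [ 0.48086096 -1.34374139  0.90850058]
```

>>> apply_moves:
  claw: [0,0,0,0,0,0,0,0,0,0,0,0,0,0,0,0,0,0,0,0]
  xyz:
    - [-0.0221,-0.0211,0]
    - [-0.0221,-0.0211,0]
    - [-0.0221,-0.0211,0]
    - [-0.0221,-0.0211,0]
    - [-0.0221,-0.0211,0]
    - [-0.0221,-0.0211,0]
    - [-0.0221,-0.0211,0]
    - [-0.0221,-0.0211,0]
    - [-0.0221,-0.0211,0]
    - [-0.0221,-0.0211,0]
    - [-0.0221,-0.0211,0]
    - [-0.0221,-0.0211,0]
    - [-0.0221,-0.0211,0]
    - [-0.0221,-0.0211,0]
    - [-0.0221,-0.0211,0]
    - [-0.0221,-0.0211,0]
    - [-0.0221,-0.0211,0]
    - [-0.0221,-0.0211,0]
    - [-0.0221,-0.0211,0]
    - [-0.0221,-0.0211,0]
  twist:
    - [0,0,0]
    - [0,0,0]
    - [0,0,0]
    - [0,0,0]
    - [0,0,0]
    - [0,0,0]
    - [0,0,0]
    - [0,0,0]
    - [0,0,0]
    - [0,0,0]
    - [0,0,0]
    - [0,0,0]
    - [0,0,0]
    - [0,0,0]
    - [0,0,0]
    - [0,0,0]
    - [0,0,0]
    - [0,0,0]
    - [0,0,0]
    - [0,0,0]

```text
clock: 3.0
position: [0.4833, 0.0579, 0.2315]
tool_rot: [3.141, 0.0, 2.833]
force: [-0.4, 0.5, 0.9]
grip_width: 0.0002
finger_force: 0.0
```

>>> apply_moves:
  claw: [0,0,0,0,0,0]
  xyz:
    - [0,0,0]
    - [0,0,0]
    - [0,0,0]
    - [0,0,0]
    - [0,0,0]
    - [0,0,0]
  twist:
    - [0,0,-0.11]
    - [0,0,-0.11]
    - [0,0,-0.11]
    - [0,0,-0.1]
    - [0,0,0]
    - [0,0,0]

```text
clock: 3.6
position: [0.4828, 0.0589, 0.2314]
tool_rot: [3.142, 0.0, -3.024]
force: [0.0, -0.1, 0.5]
grip_width: 0.0003
finger_force: 0.0
```

```bash
python3 - <<'E'
from h import *
import pickle
f=save('top','pics/top1.png');g=save('side','pics/side1.png')
pickle.dump({'top':f,'side':g},open('fs1.pkl','wb'))
o=bot.observe();print({k:np.round(o[k],3) for k in ('clock','position','tool_rot','force','grip_width')})
a=cv2.resize(f['img'][140:270,220:340],(480,520),interpolation=3);b=cv2.resize(g['img'][140:270,220:300],(320,520),interpolation=3)
cv2.imwrite('pics/c1.png',np.hstack([a,b])[:,:,::-1])
E
```

```text
{'clock': np.float64(3.7), 'position': array([0.483, 0.059, 0.231]), 'tool_rot': array([-3.142,  0.   , -3.023]), 'force': array([-0.233,  0.438, -0.758]), 'grip_width': np.float64(0.0)}
```

View pics/c1.png

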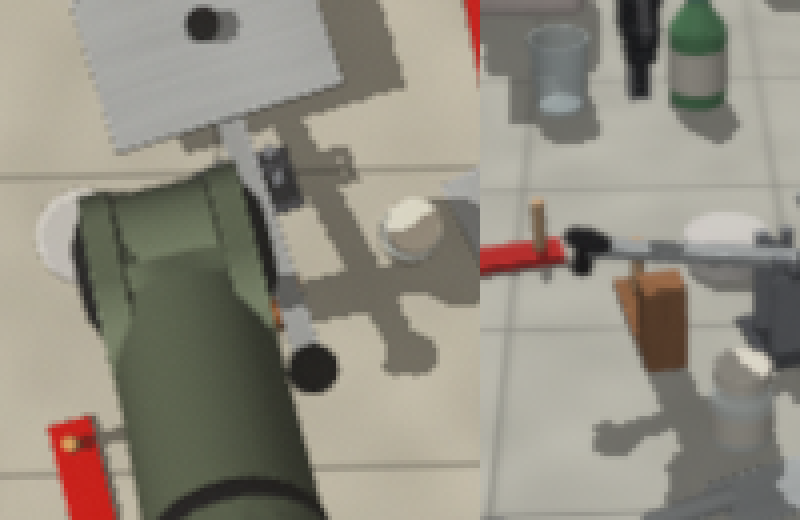

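The side half of the crop shows the shut fingertips at crop pixel (640,95), in line with the pin at (637,235). The top view is blocked by the arm. I'm going down between the block and the pin.

>>> apply_moves:
  claw: [0,0,0,0,0,0,0,0,0,0,0]
  xyz:
    - [0,0,0.02]
    - [0,0,0.03]
    - [0,0,0.03]
    - [0,0,0.03]
    - [0,0,0.025]
    - [0,0,0.02]
    - [0,0,0.02]
    - [0,0,0.015]
    - [0,0,0.013]
    - [0,0,0]
    - [0,0,0]
  twist:
    - [0,0,0]
    - [0,0,0]
    - [0,0,0]
    - [0,0,0]
    - [0,0,0]
    - [0,0,0]
    - [0,0,0]
    - [0,0,0]
    - [0,0,0]
    - [0,0,0]
    - [0,0,0]

```text
clock: 4.8
position: [0.4829, 0.059, 0.0285]
tool_rot: [-3.141, -0.0, -3.021]
force: [0.3, 1.0, -0.2]
grip_width: -0.0002
finger_force: 0.0
```

>>> apply_moves:
  claw: [0,0,0,0,0,0,0,0]
  xyz:
    - [0,0.004,0]
    - [0,0.004,0]
    - [0,0.004,0]
    - [0,0.004,0]
    - [0,0.004,0]
    - [0,0.004,0]
    - [0,0.004,0]
    - [0,0.004,0]
  twist:
    - [0,0,0]
    - [0,0,0]
    - [0,0,0]
    - [0,0,0]
    - [0,0,0]
    - [0,0,0]
    - [0,0,0]
    - [0,0,0]

```text
clock: 5.6
position: [0.4789, 0.091, 0.0283]
tool_rot: [-3.141, 0.0, -3.021]
force: [0.1, -5.1, 3.7]
grip_width: -0.0002
finger_force: 2.3
```

```bash
python3 - <<'E'
from h import *
f=save('top','pics/top2.png');g=save('side','pics/side2.png')
o=bot.observe();print({k:np.round(o[k],3) for k in ('clock','position','force')})
a=cv2.resize(f['img'][170:290,220:340],(480,480),interpolation=3);b=cv2.resize(g['img'][160:280,220:300],(320,480),interpolation=3)
cv2.imwrite('pics/c2.png',np.hstack([a,b])[:,:,::-1])
E
```

```text
{'clock': np.float64(5.7), 'position': array([0.479, 0.092, 0.028]), 'force': array([ 0.675, -0.783,  0.61 ])}
```

View pics/c2.png

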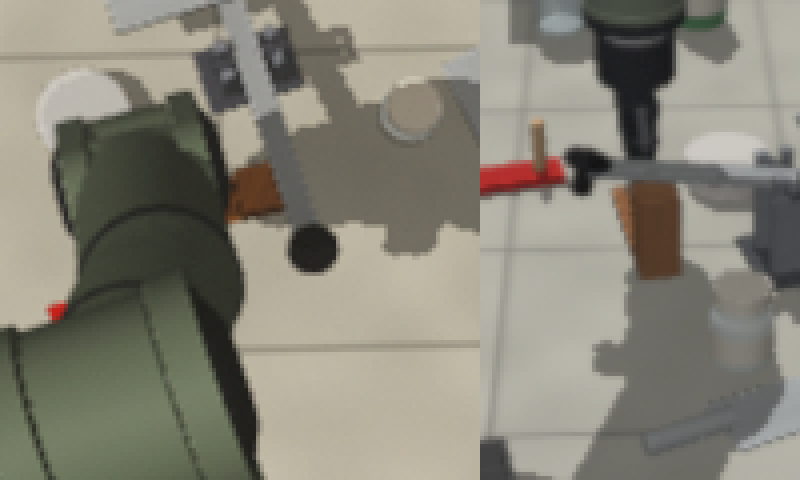

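The top half shows the block already emerging beside the lever at crop pixel (257,192), still upright. I'm continuing the push.

>>> apply_moves:
  claw: [0,0,0,0,0,0,0,0,0,0,0,0,0,0,0,0,0,0,0,0]
  xyz:
    - [0,0.004,0]
    - [0,0.004,0]
    - [0,0.004,0]
    - [0,0.004,0]
    - [0,0.004,0]
    - [0,0.004,0]
    - [0,0.004,0]
    - [0,0.004,0]
    - [0,0.004,0]
    - [0,0.004,0]
    - [0,0.004,0]
    - [0,0.004,0]
    - [0,0.004,0]
    - [0,0.004,0]
    - [0,0.004,0]
    - [0,0.004,0]
    - [0,0.004,0]
    - [0,0.004,0]
    - [0,0.004,0]
    - [0,0,0]
  twist:
    - [0,0,0]
    - [0,0,0]
    - [0,0,0]
    - [0,0,0]
    - [0,0,0]
    - [0,0,0]
    - [0,0,0]
    - [0,0,0]
    - [0,0,0]
    - [0,0,0]
    - [0,0,0]
    - [0,0,0]
    - [0,0,0]
    - [0,0,0]
    - [0,0,0]
    - [0,0,0]
    - [0,0,0]
    - [0,0,0]
    - [0,0,0]
    - [0,0,0]

```text
clock: 7.7
position: [0.4696, 0.167, 0.0283]
tool_rot: [3.141, 0.0, -3.02]
force: [-0.5, -0.7, -0.2]
grip_width: -0.0002
finger_force: 0.0
```

>>> apply_moves:
  claw: [0,0,0,0,0,0,0,0,0,0,0]
  xyz:
    - [0,-0.005,0]
    - [0,-0.005,0]
    - [0,0,0]
    - [0,0,-0.015]
    - [0,0,-0.025]
    - [0,0,-0.03]
    - [0,0,-0.03]
    - [0,0,-0.03]
    - [0,0,-0.03]
    - [0,0,-0.02]
    - [0,0,0]
  twist:
    - [0,0,0]
    - [0,0,0]
    - [0,0,0]
    - [0,0,0]
    - [0,0,0]
    - [0,0,0]
    - [0,0,0]
    - [0,0,0]
    - [0,0,0]
    - [0,0,0]
    - [0,0,0]

```text
clock: 8.8
position: [0.4721, 0.1565, 0.2108]
tool_rot: [3.14, 0.004, -3.021]
force: [0.1, 0.3, -0.3]
grip_width: 0.0001
finger_force: 0.0
```

```bash
python3 - <<'E'
from h import *
f=save('top','pics/top3.png');g=save('side','pics/side3.png')
o=bot.observe();print({k:np.round(o[k],3) for k in ('clock','position','tool_rot','force')})
for c in('side','top'):
  print(c,[(q,np.round(d['position'],3).tolist(),round(d['score'],2)) for q in('chock','chock_pin','lever_pad') for d in bot.find_in(c,q)[:3]])
a=cv2.resize(f['img'][170:290,220:340],(480,480),interpolation=3);b=cv2.resize(g['img'][160:280,220:300],(320,480),interpolation=3)
cv2.imwrite('pics/c3.png',np.hstack([a,b])[:,:,::-1])
E
```

```text
{'clock': np.float64(8.9), 'position': array([0.471, 0.156, 0.208]), 'tool_rot': array([ 3.141e+00,  1.000e-03, -3.021e+00]), 'force': array([ 0.4  , -0.004,  0.203])}
side [('chock', [0.794, -0.232, 0.024], 0.89), ('chock', [0.289, 0.145, 0.019], 0.66), ('chock', [0.475, 0.065, 0.041], 0.54), ('chock_pin', [0.288, 0.142, 0.021], 0.73), ('chock_pin', [0.795, -0.232, 0.019], 0.56), ('lever_pad', [0.52, -0.022, 0.115], 0.73), ('lever_pad', [0.55, 0.507, 0.081], 0.35)]
top [('chock', [0.774, -0.218, 0.012], 0.88), ('chock', [0.476, 0.083, 0.082], 0.77), ('chock', [0.338, -0.364, 0.003], 0.23), ('chock_pin', [0.775, -0.22, 0.014], 0.81), ('lever_pad', [0.534, -0.009, 0.116], 0.82), ('lever_pad', [0.574, -0.221, 0.005], 0.67)]
```

View pics/c3.png

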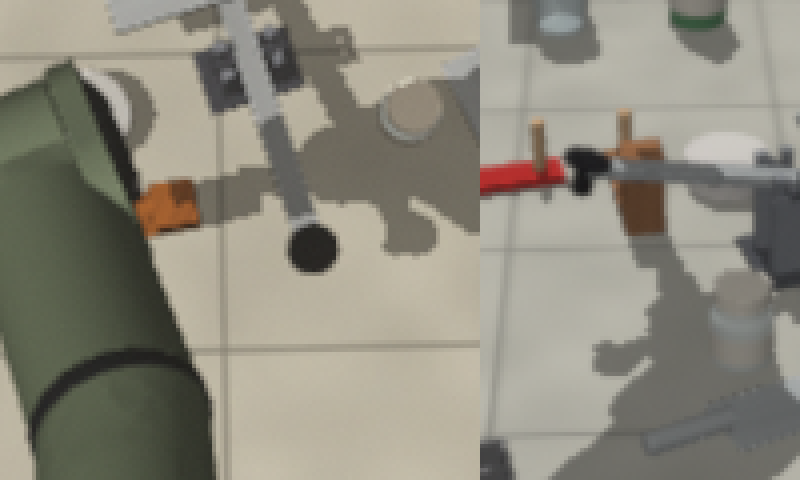

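The block now stands upright at top-crop pixel (175,207), about (0.48, 0.08). That is about 0.1 m to the side of the lever axis, so it is well clear. Next I'm moving above the pad.

>>> apply_moves:
  claw: [0,0,0,0,0,0,0,0,0,0,0]
  xyz:
    - [0,0,0]
    - [0,0,0]
    - [0.0115,-0.023,0]
    - [0.0115,-0.023,0]
    - [0.011,-0.023,0]
    - [0.011,-0.023,0]
    - [0.011,-0.023,0]
    - [0.011,-0.023,0]
    - [0.011,-0.0225,0]
    - [0.011,-0.022,0]
    - [0,0,0]
  twist:
    - [0,0,-0.08]
    - [0,0,-0.08]
    - [0,0,0]
    - [0,0,0]
    - [0,0,0]
    - [0,0,0]
    - [0,0,0]
    - [0,0,0]
    - [0,0,0]
    - [0,0,0]
    - [0,0,0]

```text
clock: 10.3
position: [0.4353, -0.0464, 0.2081]
tool_rot: [-3.141, -0.001, -2.864]
force: [0.3, 0.2, 0.5]
grip_width: -0.0002
finger_force: 0.0
```

>>> apply_moves:
  claw: [0,0,0,0,0,0,0]
  xyz:
    - [0,0,0.015]
    - [0,0,0.015]
    - [0,0,0.012]
    - [0,0,0.008]
    - [0,0,0.006]
    - [0,0,0.006]
    - [0,0,0]
  twist:
    - [0,0,0]
    - [0,0,0]
    - [0,0,0]
    - [0,0,0]
    - [0,0,0]
    - [0,0,0]
    - [0,0,0]

```text
clock: 11.0
position: [0.4361, -0.0436, 0.146]
tool_rot: [3.142, -0.0, -2.86]
force: [-0.1, -1.1, 2.4]
grip_width: -0.0002
finger_force: 1.6
```

```bash
python3 - <<'E'
from h import *
f=save('top','pics/top4.png');g=save('side','pics/side4.png')
o=bot.observe();print({k:np.round(o[k],3) for k in ('clock','position','tool_rot','force')})
a=cv2.resize(f['img'][140:260,220:340],(480,480),interpolation=3);b=cv2.resize(g['img'][160:280,220:300],(320,480),interpolation=3)
cv2.imwrite('pics/c4.png',np.hstack([a,b])[:,:,::-1])
E
```

```text
{'clock': np.float64(11.1), 'position': array([ 0.436, -0.044,  0.147]), 'tool_rot': array([-3.142,  0.   , -2.86 ]), 'force': array([-0.026,  0.532,  3.409])}
```

View pics/c4.png

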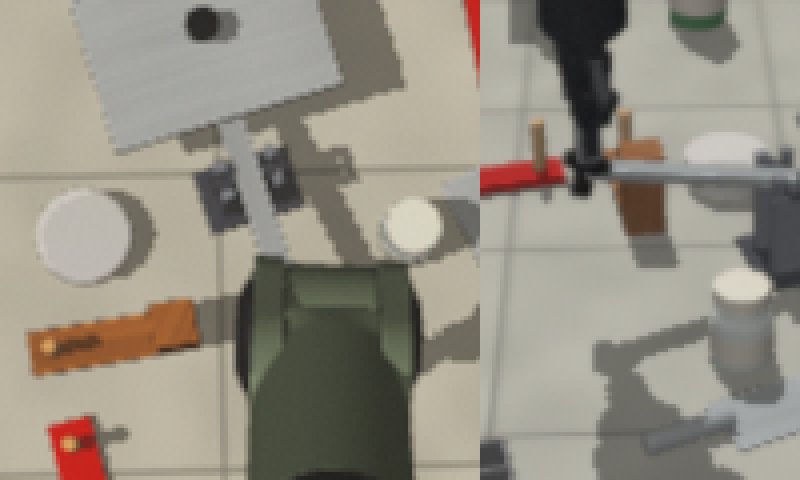

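The fingertips stand on the black pad (side half, crop pixel (585,150)), and the chock is clear at (115,335) with nothing else disturbed. I'm pressing down along the lever's arc.

>>> apply_moves:
  claw: [0,0,0,0,0,0,0,0,0,0,0,0,0,0,0,0,0,0,0,0]
  xyz:
    - [0.0015,0,0.005]
    - [0.0015,0,0.005]
    - [0.001,0,0.005]
    - [0.001,0,0.005]
    - [0.001,0,0.005]
    - [0.001,0,0.005]
    - [0.0005,0,0.005]
    - [0.0005,0,0.005]
    - [0.0005,0,0.005]
    - [0,0,0.005]
    - [0,0,0.005]
    - [0,0,0.005]
    - [-0.0005,0,0.005]
    - [-0.0005,0,0.005]
    - [-0.0005,0,0.005]
    - [-0.001,0,0.005]
    - [-0.001,0,0.005]
    - [-0.001,0,0.005]
    - [-0.001,0,0.005]
    - [-0.001,0,0.005]
  twist:
    - [0,0,0]
    - [0,0,0]
    - [0,0,0]
    - [0,0,0]
    - [0,0,0]
    - [0,0,0]
    - [0,0,0]
    - [0,0,0]
    - [0,0,0]
    - [0,0,0]
    - [0,0,0]
    - [0,0,0]
    - [0,0,0]
    - [0,0,0]
    - [0,0,0]
    - [0,0,0]
    - [0,0,0]
    - [0,0,0]
    - [0,0,0]
    - [0,0,0]

```text
clock: 13.1
position: [0.4342, -0.0442, 0.0458]
tool_rot: [3.142, -0.0, -2.86]
force: [-3.6, -0.2, 4.9]
grip_width: 0.0001
finger_force: 2.5
```

>>> apply_moves:
  claw: [0,0,0,0,0]
  xyz:
    - [0,0,0.002]
    - [0,0,0.002]
    - [0,0,0.002]
    - [0,0,0]
    - [0,0,0]
  twist:
    - [0,0,0]
    - [0,0,0]
    - [0,0,0]
    - [0,0,0]
    - [0,0,0]

```text
clock: 13.6
position: [0.4347, -0.0442, 0.0405]
tool_rot: [-3.141, 0.001, -2.86]
force: [0.4, 0.1, 2.6]
grip_width: 0.0
finger_force: 1.0
```

>>> apply_moves:
  claw: [0,0,0,0]
  xyz:
    - [0,0,0.0015]
    - [0,0,0.0015]
    - [0,0,0]
    - [0,0,0]
  twist:
    - [0,0,0]
    - [0,0,0]
    - [0,0,0]
    - [0,0,0]

```text
clock: 14.0
position: [0.4349, -0.0442, 0.0376]
tool_rot: [-3.141, 0.001, -2.86]
force: [1.9, 1.4, 7.9]
grip_width: -0.0001
finger_force: 3.6
```

>>> apply_moves:
  claw: [0,0,0,0]
  xyz:
    - [0,0,0.001]
    - [0,0,0.001]
    - [0,0,0]
    - [0,0,0]
  twist:
    - [0,0,0]
    - [0,0,0]
    - [0,0,0]
    - [0,0,0]

```text
clock: 14.4
position: [0.4351, -0.0442, 0.0364]
tool_rot: [-3.141, 0.002, -2.861]
force: [-3.2, 1.4, 35.8]
grip_width: -0.0001
finger_force: 17.4
```

>>> apply_moves:
  claw: [0,0,0]
  xyz:
    - [0,0,-0.0005]
    - [0,0,0]
    - [0,0,0]
  twist:
    - [0,0,0]
    - [0,0,0]
    - [0,0,0]

```text
clock: 14.7
position: [0.4351, -0.0442, 0.0366]
tool_rot: [-3.141, 0.002, -2.86]
force: [-1.7, 1.4, 26.8]
grip_width: -0.0
finger_force: 13.0
```

```bash
python3 - <<'E'
from h import *
f=save('top','pics/top5.png');g=save('side','pics/side5.png')
o=bot.observe();print({k:np.round(o[k],3) for k in ('clock','position','tool_rot','force')})
a=cv2.resize(f['img'][120:260,220:340],(400,467),interpolation=3);b=cv2.resize(g['img'][150:280,230:340],(395,467),interpolation=3)
cv2.imwrite('pics/c5.png',np.hstack([a,b])[:,:,::-1])
E
```

```text
{'clock': np.float64(14.8), 'position': array([ 0.435, -0.044,  0.037]), 'tool_rot': array([-3.141e+00,  2.000e-03, -2.860e+00]), 'force': array([-2.071,  1.403, 27.893])}
```

View pics/c5.png

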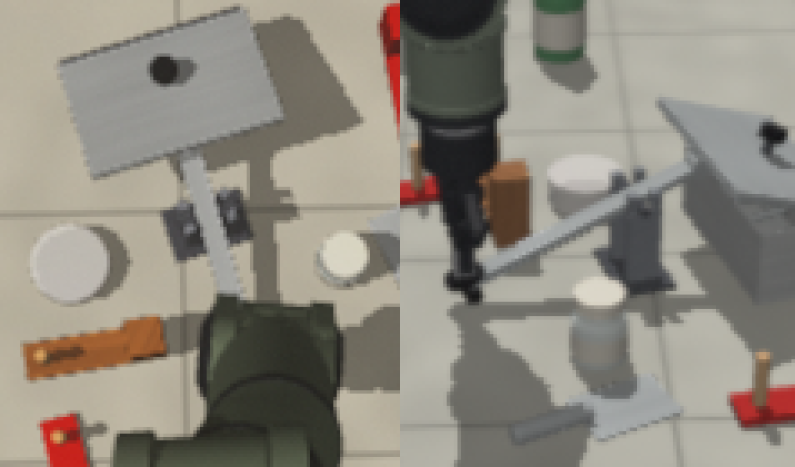

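The lever is down with its foot on the bench (side half, crop pixel (470,290)). The lid is raised (660,100), the lever is seated in its stand, and the chock and bystanders are clear.

```bash
python3 -c "
from workcell import bot
print(bot.job_done())"
```

```text
the job is handed in; nothing more can be done
None
```

I pushed the wooden chock about 0.1 m clear of the lever. I then pressed the lever down until its foot was on the bench and the lid was raised, and handed the job in with the arm still holding it down at about 27 N.

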